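# Hang the parts basket on the spring balancer

### The arm

A 7-joint arm with a two-finger parallel gripper is mounted at the origin on the work surface. World frame = base frame: x ahead of the robot, y to its left, z up, the work surface at z = 0. Lengths are in m, angles in degrees, forces in N, time in s.
With the tool pointing down it reaches from about 0.4 to 0.9 m from the base axis. Payload 5.5 kg.
Tool frame: the origin (TCP) lies midway between the tips of the shut fingers; the grasp point (between the pads) lies 19 mm behind it; z points along the fingers, y is the line along which they close (so a half turn about z gives the same grasp; the last joint's range is limited). The gripper opens to 85 mm and grips with 20 to 120 N. Pads are 22 mm wide; open, the fingers measure 114 mm over their backs; the gripper's body (76 mm by 85 mm) begins 54 mm behind the grasp point. The pads swing forward as they close: fully open they stand 13 mm farther back than shut.
Start: joints at [81.658, 28.699, -24.465, 88.831, 12.651, 65.22, -12.049], TCP at [0.258, -0.596, 0.231] pointing down, gripper open.
Joint ranges: [-164.97, 164.97], [-17.58, 116.51], [-87.97, 89.64], [11.32, 138.91], [-80.73, 260.73], [10.89, 115.49], [-147.41, 147.41]. Speed limits (degrees/s): [147.25, 147.25, 180, 180, 180, 180, 180].

### API

Orientations are given as [roll, pitch, yaw] about the fixed x, y, z axes, in that order (R = Rz(yaw) Ry(pitch) Rx(roll)).
In Python, from workcell import status, imaging, bot gives the robot as it stands.
- The arm moves only by the tool send_rows, never from a script. Its argument "steps" is a list of rows, each a list of 5 numbers: the closure, from 0 (fully open) to 1 (shut), then the shift along the tool's x, y, z in mm, then the turn about the tool's z in degrees. A call has 1 to 20 rows; each row shifts and turns the commanded pose from where the row before left it, along the tool's axes as they then stand; what a row does not reach is not made up. A row lasts 1/10 s, in which the tool goes at most 50 mm and 8.59 degrees, less where a joint would pass 70% of its speed; a pose out of reach is approached as far as the arm can. A call with a gripper value outside its range is refused whole. The fingers move at their own pace and stop on an object; the grip force is fixed at half the most. Time passes only in rows, so rows that do not move let the fingers close. It gives the time, the measured TCP pose, the force, the opening and the grip force at its end, in the units of the state.
- status.state(): the state, without advancing time (a new reading comes with each control period).
- imaging.snapshot(name): name is "scene" or "top"; returns the picture (420x560x3 uint8, blue, green, red); there is no depth.
- imaging.get_calibration(name): a dict with "vertical_fov" (degrees; the focal length in pixels is half the picture's height over the tangent of half this angle, whatever the lens; pixels are square), "cx", "cy" (the principal point, pixels), "rvec" (rotation vector, rad) and "tvec" (3), from world to camera coordinates, as OpenCV has them. Camera axes: x right, y down, z forward; pixel columns grow to the right and rows downward; lengths in m; the calibration is good to about 2 mm. A picture is of the moment at which its call begins. get_calibration takes no time and is no camera call.
- bot.hand_in(): hands the job in; it is judged then, once.
The state is a dict: "t": time; "joints": joint angles; "dq": joint speeds; "effort": joint torques, N m; "tool_pos": TCP position; "tool_rot": TCP orientation; "force": force on the tool from outside, world axes, zero at the start; "wrist_torque": the same for the moment, N m; "opening": finger opening in m; "gripper_force": force on a finger pad.
Only numpy, scipy, OpenCV 4.12 (cv2) and the standard library are available. Lean on these libraries where they do the work, as an engineer would, in place of code of your own. Each camera call takes 0.05 s, during which the arm holds its last target. There are 200 camera calls.

### The job

Lift the blue basket of fittings by its rubber sleeve and hang its handle bar in both notches of the yellow balancer arm's fork. We do not know how heavy it is filled, so lower it slowly and let the arm sink until it carries the whole weight and has settled, and only then let go: the arm must never drop or spring up faster than about 6 cm per second, nor be forced down or pushed with the gripper. Keep the basket upright and leave everything else on the bench where it is.

Things in the scene. Friction and masses are not known exactly. Their poses are not given: they have to be found in the camera images.
- blue_basket_grip (a point): Centre of the black rubber sleeve on the blue basket's handle: 20 mm (x) by 36 mm (y) by 22 mm (z); grasp here from above. The handle's 8 mm round steel bar runs along this point's y, bare beyond the sleeve; its two upright legs are 126 mm apart. 140 mm above the basket's underside; z up. Fill hidden: 0.28 to 0.93 kg in all.
- blue_basket_in (a point): Centre of the blue basket's mouth, level with its rim, 55 mm above its underside and 85 mm below the sleeve's centre. The basket is 90 mm (x) by 130 mm (y); basket and handle are one rigid piece, the same seen from front or back.
- fork_seat (a point): Moves with the yellow arm: midway between the fork's two notches, where the centre of the handle bar (and sleeve) rests when hung, bar along this point's y, which is level. The arm points from pivot to tip along this point's -x, roughly towards the robot; unloaded it slopes 0.2 rad up to the tip, seat about 0.28 m above the bench. The notches open upwards, flat floors 16 mm long.
- fork_lip (a point): Midway between the front lips of the two notches, at the lips' rod ends: 20 mm above and 23 mm tipward of the seat; the rod adds 4 mm. The prongs, 8 mm rods at y = +40 and -40 mm with nothing between, reach 12 mm below the seat; a cross bar joins them 85 mm behind it. Bring the basket in from the tip: bar over the lips, rim below the prongs, then down.
- boom: The yellow spring-balanced arm; origin and axes as fork_seat. It turns about a level pivot axis 255 mm behind the seat (along its +x). It starts to sink at about 1 N on the fork, then gives about 12 mm per N (80 N/m); a damper (about 8 N per m/s) calms it in about 1 s. The basket sinks the seat 20 to 105 mm; the lower stop is 120 mm down.
- balancer: Stand of the arm, fixed to the bench: steel base plate 150 by 200 mm, yellow post 250 mm high; the pivot lies 250 mm along this body's +x, 228 mm high. Origin on the bench top, directly below the unloaded fork seat; x points from fork to post.
- red_basket_grip (a point): Sleeve centre of a red basket, otherwise like the blue one, 140 mm above the bench. Not to be moved. It may stand where the blue one would.
- gel_jar: Bystander: jar 56 mm across, 60 mm high; origin at its underside.
- hammer: Bystander: hammer lying on the bench along its x; origin at its underside.
- wrench: Bystander: steel wrench lying on the bench along its x.
- channel: Bystander: aluminium channel offcut 50 x 160 x 30 mm.
- flange: Bystander: steel ring 80 mm across, 16 mm high.
- wire_brush: Bystander: brush lying on the bench along its x.

How it is judged:
By the outcome, as a careful person would: the job done as asked, in the order asked, and still so for the second after the job is handed in, with the robot touching nothing.
It also fails if it takes over 64 s, if anything falls off the work surface, if the arm or the gripper's body presses on something with over 40 N, if the wrist force passes 120 N, or if a joint passes its speed limit or range.

## Working session

There is one attempt and no reset: what is moved stays moved. The work goes in short steps, Python scripts to look and compute and a tool call to move; the robot and the scene stay as the last step left them, time stands still between calls to the robot, and variables do not carry over. Pictures are saved under pics/ and viewed, at most 12 in all, crops included, and the job is handed in when it is done.

Besides the shell and the picture viewer there is one more tool, called after "Request:" in YAML: its name, and indented under it one key for each argument. send_rows: Moves the arm, as the interface text tells. Its arguments: {"type":"object","properties":{"steps":{"type":"array","items":{"type":"array","items":{"type":"number"}}}},"required":["steps"]}

```bash
mkdir -p pics; ls; python3 - <<'E'
from workcell import status, imaging, bot
import cv2
for n in("scene","top"):
    cv2.imwrite(f"pics/{n}0.png",imaging.snapshot(n)); print(n,imaging.get_calibration(n))
print(status.state())
E
```

```text
pics
scene {'vertical_fov': 43.98852425070836, 'cx': 282.49816986703337, 'cy': 207.11277138531045, 'rvec': array([ 1.78067466,  1.37170725, -0.715833  ]), 'tvec': array([-0.24820567, -0.12380595,  2.16191205])}
top {'vertical_fov': 46.879506547926326, 'cx': 281.9830338079435, 'cy': 208.40376346470816, 'rvec': array([ 2.17313062, -2.18291944,  0.13570315]), 'tvec': array([0.09448498, 0.56417174, 1.42107212])}
{'t': 0.1, 'joints': array([ 81.65838535,  28.74676076, -24.45543025,  88.88689027,
        12.65094484,  65.21903918, -12.04916652]), 'dq': array([-0.11958889, -0.10026598, -0.03192594, -0.10727111,  0.0746556 ,
       -0.02100413, -0.00749198]), 'effort': array([-1.11101480e-02, -5.70816171e+01, -5.83847120e+00, -2.81748265e+01,
        1.04911262e-02,  5.64709859e-03, -4.68781093e-05]), 'tool_pos': array([ 0.25809945, -0.59587394,  0.23037294]), 'tool_rot': array([-1.79900720e+02, -3.59035545e-03,  2.34260670e+01]), 'force': array([ 0.07327798, -0.81132163,  0.12685332]), 'wrist_torque': array([ 0.01583041, -0.01326576, -0.01672758]), 'gripper_force': 0.0, 'opening': 0.08526860088434476}
```

View pics/scene0.png

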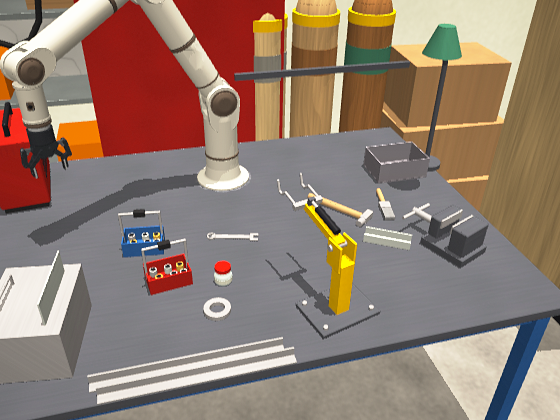

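View pics/top0.png

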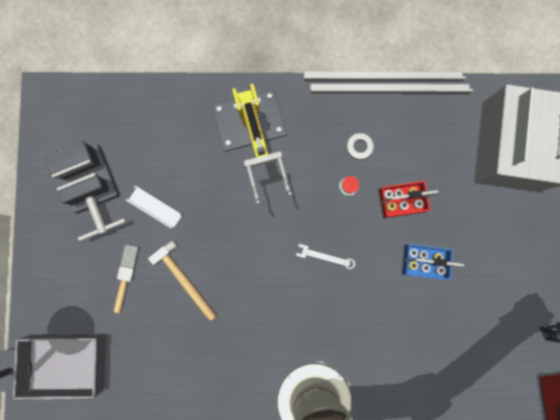

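The scene view shows the blue basket at about (143,235), its sleeve at (139,213). The red basket is beside it at (168,270), and the fork lips are near (280,180) and (302,174). In the top view the blue sleeve is at about (439,262), with the fork prongs from (250,165) to (258,200) and (283,155) to (290,193). I'll enlarge these areas for exact pixels.

```bash
python3 - <<'E'
import cv2,numpy as np
s=cv2.imread("pics/scene0.png");t=cv2.imread("pics/top0.png")
def c(im,x,y,w,h,k):
    r=cv2.resize(im[y:y+h,x:x+w],None,fx=k,fy=k,interpolation=cv2.INTER_CUBIC)
    for i in range(0,w,10): cv2.line(r,(i*k,0),(i*k,4 if i%50 else 12),(255,0,255),1)
    for i in range(0,h,10): cv2.line(r,(0,i*k),(4 if i%50 else 12,i*k),(255,0,255),1)
    return r
a=np.hstack([c(s,110,200,80,60,5),c(s,270,160,80,60,5)])
b=np.hstack([c(t,390,230,80,60,5),c(t,230,150,80,60,5)])
cv2.imwrite("pics/m1.png",np.vstack([a,b]))
E
```

```text
(no output)
```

View pics/m1.png

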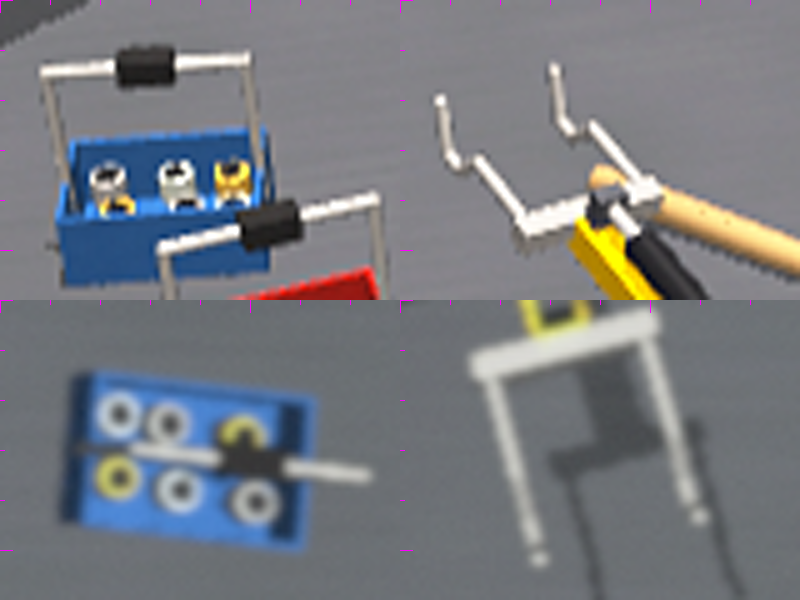

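```bash
cat > h.py <<'E'
import numpy as np,cv2
from workcell import imaging
C={n:imaging.get_calibration(n) for n in("scene","top")}
def proj(n,P):
    c=C[n];f=210/np.tan(np.radians(c["vertical_fov"]/2))
    K=np.array([[f,0,c["cx"]],[0,f,c["cy"]],[0,0,1.]])
    return cv2.projectPoints(np.array(P,float).reshape(-1,3),c["rvec"],c["tvec"],K,None)[0].reshape(-1,2)
def T(p,yaw,pitch,L):
    c,s=np.cos(yaw),np.sin(yaw);C_,S=np.cos(pitch),np.sin(pitch)
    R=np.array([[c,-s,0],[s,c,0],[0,0,1]])@np.array([[C_,0,S],[0,1,0],[-S,0,C_]])
    return np.array(p)+np.array(L,float)@R.T
E
python3 - <<'E'
from h import *
from scipy.optimize import least_squares
Lb=[[0,0,0],[0,.063,0],[0,-.063,0]]
ms=[[139.2,213.4],[159.6,211.8],[119,214.2]]; mt=[[440,262],[416,260],[464,265]]
# scene looks back at robot: check which end is +y
for flip in(0,1):
    s=[ms[0],ms[2],ms[1]] if flip else ms
    r=least_squares(lambda q:np.r_[(proj("scene",T(q[:3],q[3],0,Lb))-s).ravel(),(proj("top",T(q[:3],q[3],0,Lb))-mt).ravel()],[.4,-.35,.14,0])
    print("basket",flip,r.x,r.cost,r.fun.round(1))
# fork: lip ends, (with 2mm extra), left=+y
Lf=[[-.023,.04,.022],[-.023,-.04,.022],[-.008,.04,-.008],[-.008,-.04,-.008],[.008,.04,-.008],[.008,-.04,-.008]]
lt=[[258,202],[290,193.4]]
A=[[278,180],[280.4,192.4],[285.6,192]];B=[[300.8,173.4],[303.6,186],[308.4,185]]
for flip in(0,1):
    l,rr=(B,A) if not flip else (A,B)
    s=[l[0],rr[0],l[1],rr[1],l[2],rr[2]]
    r=least_squares(lambda q:np.r_[(proj("scene",T(q[:3],q[3],q[4],Lf))-s).ravel(),(proj("top",T(q[:3],q[3],q[4],Lf[:2]))-lt).ravel(),(q[4]-.2)*20],[.6,.15,.28,0,.2])
    print("fork",flip,r.x,r.cost,r.fun.round(1))
E
```

```text
basket 0 [ 0.40276085 -0.33789305  0.14091876 -0.11362043] 2.2765740826179384 [-0.2 -0.4 -0.8 -0.2 -0.1  0.2 -0.3  0.3  0.9 -0.2 -1.6 -0.3]
basket 1 [ 0.40132675 -0.33927722  0.13789074 -1.1928018 ] 1444.5603301646513 [ -0.6   0.2  28.    8.5 -28.9  -6.9  -0.2   0.8  14.7 -18.5 -14.9  19.2]
fork 0 [0.58322102 0.12665758 0.28081711 0.295796   0.08737889] 17.365533086818957 [ 0.2 -0.   0.8  0.1 -0.7 -2.1  0.4 -1.5 -2.6  1.6 -1.9  1.7 -1.3  0.1
 -1.7 -1.  -2.3]
fork 1 [0.55993393 0.13683063 0.2704082  1.74199469 0.20676283] 873.6861086083122 [  5.9  -7.   -5.4  11.9   5.7 -10.9  -6.1   8.    5.  -10.6  -6.3   8.8
  18.   11.8 -19.7 -11.7   0.1]
```

```bash
python3 - <<'E'
from h import *
from scipy.optimize import least_squares
Lf=[[-.023,.04,.022],[-.023,-.04,.022],[0,.04,-.008],[0,-.04,-.008]]
s=[[300.8,173.4],[278,180],[306,185.5],[283,192.2]];lt=[[258,202],[290,193.4]]
for fix in(0,1):
  for fl in (0,1):
    k=[0,1,2,3] if fl else [0,1]
    r=least_squares(lambda q:np.r_[(proj("scene",T(q[:3],q[3],.2,Lf))-s)[k].ravel(),(proj("top",T(q[:3],q[3],.2,Lf[:2]))-lt).ravel(),(q[2]-.2787)*1000*fix],[.6,.15,.28,0])
    print("fork",fix,fl,r.x,r.cost,r.fun.round(1))
q=r.x
print(T(q[:3],q[3],.2,Lf))
print("proj xbar",proj("scene",T(q[:3],q[3],.2,[[.085,.04,-.008],[.085,-.04,-.008]])),proj("top",T(q[:3],q[3],.2,[[.085,.04,-.008],[.085,-.04,-.008]])))
E
```

```text
fork 0 0 [0.57980565 0.12250888 0.27869813 0.26245557] 0.3467745464708627 [-0.5  0.1 -0.4 -0.1 -0.3 -0.1 -0.4 -0.1 -0. ]
fork 0 1 [0.58044749 0.12520608 0.27869698 0.28082679] 6.80066076100967 [ 0.2  0.   0.6  0.  -2.5 -0.1 -1.7  0.  -1.2 -0.1 -1.5 -0.7 -0. ]
fork 1 0 [0.57980585 0.12250879 0.27869974 0.26245595] 0.34677479185430854 [-0.5  0.1 -0.4 -0.1 -0.3 -0.1 -0.4 -0.1 -0. ]
fork 1 1 [0.58044824 0.1252058  0.27869934 0.28082597] 6.8006617527440625 [ 0.2  0.   0.6  0.  -2.5 -0.1 -1.7  0.  -1.2 -0.1 -1.5 -0.7 -0. ]
[[0.55190327 0.15860285 0.3048302 ]
 [0.57407521 0.0817367  0.3048302 ]
 [0.56783517 0.16319839 0.27085881]
 [0.59000712 0.08633224 0.27085881]]
proj xbar [[318.70748211 202.86414911]
 [296.06271463 210.3300545 ]] [[246.54022155 166.76906987]
 [276.73309321 158.1525908 ]]
```

The lip fit puts the seat at (0.580, 0.1225, 0.279) with a yaw of 15°. The basket sleeve is at (0.403, -0.338, 0.141) with a yaw of -6.5°. Both agree with the given heights (0.28 and 0.14). The notch floor fits less well (about 2 px) and I'll check it from close by.

Request:
send_rows:
  steps:
    - [0,0,0,0,-7.5]
    - [0,0,0,0,-7.5]
    - [0,0,0,0,-7.5]
    - [0,0,0,0,-7.5]
    - [0,0,0,0,-7.5]
    - [0,0,0,0,-7.5]
    - [0,0,0,0,-7.5]
    - [0,0,0,0,-7.5]
    - [0.2,27.3,11.5,0,0]
    - [0.2,27.3,11.5,0,0]
    - [0.2,27.3,11.5,0,0]
    - [0.2,27.3,11.5,0,0]
    - [0.2,27.3,11.5,0,0]
    - [0.2,27.3,11.5,0,0]
    - [0.2,27.3,11.5,0,0]
    - [0.2,27.3,11.5,0,0]
    - [0.2,27.3,11.5,0,0]
    - [0.2,27.3,11.5,0,0]
    - [0.2,0,0,0,0]
    - [0.2,0,0,0,0]

```text
t: 2.1
tool_pos: [0.404, -0.3379, 0.2312]
tool_rot: [-180.0, 0.0, 83.5]
force: [-0.9, -0.3, 0.9]
opening: 0.0682
gripper_force: 0.0
```

```bash
python3 - <<'E'
from workcell import status, imaging
import cv2,numpy as np
s=status.state();print(s['joints'].round(1),s['tool_pos'],s['tool_rot'],s['opening'],s['force'])
a=imaging.snapshot("scene");b=imaging.snapshot("top")
f=lambda im,x,y:cv2.resize(im[y:y+100,x:x+100],(400,400),interpolation=cv2.INTER_CUBIC)
cv2.imwrite("pics/m2.png",np.hstack([f(a,95,165),f(b,380,210)]))
E
```

```text
[ 73.8  19.5 -44.5 106.1  15.5  60.7  16.7] [ 0.40401717 -0.33785119  0.23119107] [-1.79973242e+02  1.05614169e-02  8.35321742e+01] 0.06823611514969054 [-0.89519872 -0.31742645  0.87316218]
```

View pics/m2.png

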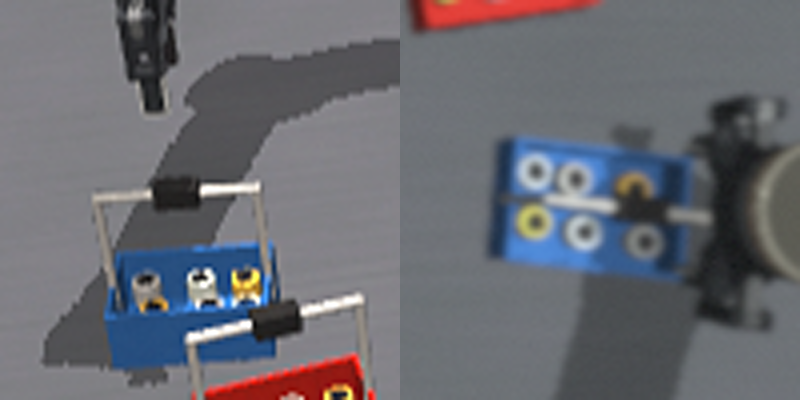

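```bash
python3 - <<'E'
from h import *
for z in(.231,.25,.3):
  for n in C: print(z,n,proj(n,[[.404,-.338,z],[.444,-.342,z],[.364,-.333,z]]).round(1).tolist())
E
```

```text
0.231 scene [[135.1, 189.5], [134.3, 196.2], [136.2, 182.9]]
0.231 top [[451.8, 262.0], [452.7, 246.4], [450.6, 277.8]]
0.25 scene [[134.3, 184.3], [133.4, 191.0], [135.4, 177.8]]
0.25 top [[454.6, 262.1], [455.5, 246.2], [453.3, 278.1]]
0.3 scene [[132.0, 170.3], [131.1, 176.8], [133.2, 164.0]]
0.3 top [[462.4, 262.2], [463.3, 245.6], [461.1, 278.9]]
```

The gripper is centred over the blue sleeve: the near fingertip at scene (134,191) and the finger midline at top row 263 both match the projection. I'll descend and grip.

Request:
send_rows:
  steps:
    - [0.2,0,0,15,0]
    - [0.2,0,0,20,0]
    - [0.2,0,0,20,0]
    - [0.2,0,0,20,0]
    - [0.2,0,0,15,0]
    - [0.2,0,0,12,0]
    - [0.2,0,0,10,0]
    - [0.2,0,0,0,0]
    - [0.6,0,0,0,0]
    - [0.7,0,0,0,0]
    - [0.8,0,0,0,0]
    - [1,0,0,0,0]
    - [1,0,0,0,0]
    - [1,0,0,0,0]
    - [1,0,0,0,0]

```text
t: 3.7
tool_pos: [0.4041, -0.3388, 0.1201]
tool_rot: [180.0, 0.1, 83.4]
force: [-2.0, 0.3, 5.6]
opening: 0.0195
gripper_force: 60.0
```

Request:
send_rows:
  steps:
    - [1,0,0,0,0]
    - [1,0,0,0,0]
    - [1,0,0,-2,0]
    - [1,0,0,-4,0]
    - [1,0,0,-6,0]
    - [1,0,0,-8,0]
    - [1,0,0,-10,0]
    - [1,0,0,0,0]
    - [1,0,0,0,0]

```text
t: 4.6
tool_pos: [0.4041, -0.3387, 0.1498]
tool_rot: [180.0, 0.0, 83.4]
force: [-1.0, 0.2, -4.2]
opening: 0.0193
gripper_force: 58.7
```

```bash
python3 - <<'E'
from workcell import status, imaging
import cv2,numpy as np
s=status.state();print(s['joints'].round(1),s['tool_pos'],s['opening'],s['force'],s['wrist_torque'])
a=imaging.snapshot("scene");b=imaging.snapshot("top")
f=lambda im,x,y:cv2.resize(im[y:y+100,x:x+100],(400,400),interpolation=cv2.INTER_CUBIC)
cv2.imwrite("pics/m3.png",np.hstack([f(a,95,165),f(b,380,210)]))
E
```

```text
[ 70.6  25.6 -41.4 110.3  21.3  51.9  11.9] [ 0.4041204  -0.33869275  0.14983353] 0.019296447063056832 [-1.01149602  0.18183343 -4.18556569] [-0.0066156   0.01780878  0.03292828]
```

View pics/m3.png

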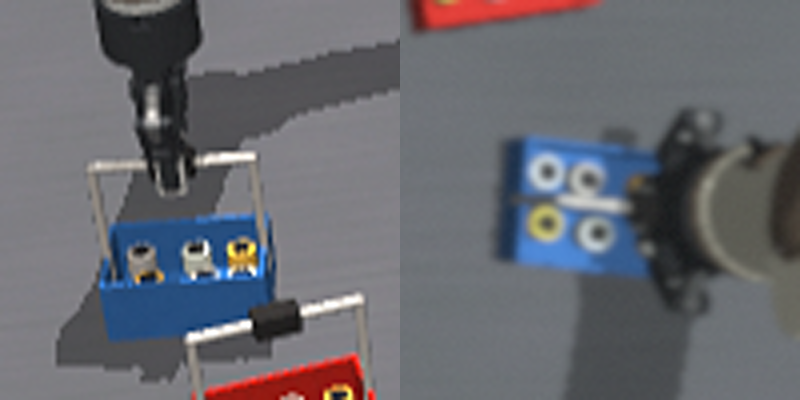

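The basket is lifted upright, with its sleeve between the fingers at scene (138,207). The load is about 5 N (about 0.5 kg), so I expect the seat to sink about 50 mm. Next I'll raise it to carry height and swing it to a point in front of the fork.

Request:
send_rows:
  steps:
    - [1,0,0,-8,0]
    - [1,0,0,-16,0]
    - [1,0,0,-24,0]
    - [1,0,0,-24,0]
    - [1,0,0,-24,0]
    - [1,0,0,-24,0]
    - [1,0,0,-16,0]
    - [1,0,0,-12,0]
    - [1,0,0,-7,0]
    - [1,6,0,0,0]
    - [1,12,0,0,0]
    - [1,18,0,0,0]
    - [1,24,0,0,0]
    - [1,28,0,0,0]
    - [1,28,0,0,0]
    - [1,28,0,0,0]
    - [1,28,0,0,0]
    - [1,28,0,0,0]
    - [1,28,0,0,0]
    - [1,28,0,0,0]

```text
t: 6.7
tool_pos: [0.4324, -0.0805, 0.3039]
tool_rot: [-180.0, 0.0, 83.6]
force: [0.7, 0.3, -4.4]
opening: 0.0194
gripper_force: 59.0
```

Request:
send_rows:
  steps:
    - [1,28,0,0,0]
    - [1,28,0,0,0]
    - [1,28,0,0,0]
    - [1,28,0,0,0]
    - [1,25,0,0,0]
    - [1,20,0,0,0]
    - [1,12,0,0,0]
    - [1,6,0,0,0]
    - [1,0,0,0,-1.6]
    - [1,0,0,0,-3]
    - [1,0,0,0,-4]
    - [1,0,0,0,-4]
    - [1,0,0,0,-4]
    - [1,0,0,0,-3]
    - [1,0,0,0,-2]
    - [1,0,0,0,0]
    - [1,0,0,0,0]

```text
t: 8.4
tool_pos: [0.453, 0.0892, 0.3041]
tool_rot: [-180.0, 0.0, 104.9]
force: [-0.0, 0.1, -4.5]
opening: 0.0193
gripper_force: 59.0
```

```bash
python3 - <<'E'
from workcell import status, imaging
import cv2,numpy as np
s=status.state();print(s['joints'].round(1),s['tool_pos'],s['tool_rot'],s['opening'],s['force'],s['wrist_torque'])
a=imaging.snapshot("scene");b=imaging.snapshot("top")
cv2.imwrite("pics/s4.png",a);cv2.imwrite("pics/t4.png",b)
f=lambda im,x,y:cv2.resize(im[y:y+120,x:x+80],(400,600),interpolation=cv2.INTER_CUBIC)
cv2.imwrite("pics/m4.png",np.hstack([f(a,250,130),f(b,235,140)]))
E
```

```text
[ 48.1  10.8 -68.8 108.6  10.9  67.8  -9.6] [0.45299496 0.08916774 0.30414927] [-1.79972682e+02  2.92778949e-02  1.04947810e+02] 0.01932399424510021 [-0.04583945  0.13280667 -4.52346603] [-0.0128515   0.00114214 -0.02541771]
```

View pics/m4.png

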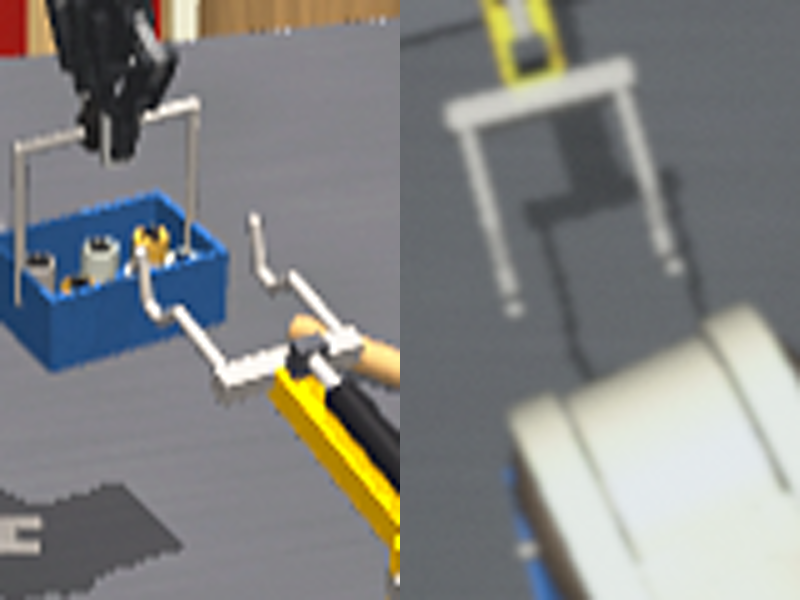

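```bash
python3 - <<'E'
from h import *
from scipy.optimize import least_squares
s=np.array([[288.4,150.6],[253.6,159.6]])
L=[[0,.063,0],[0,-.063,0]]
for z in(.320,.323,.326):
  p=[.453,.0892,z]
  print(z,(proj("scene",T(p,.262,0,L))-s).round(1).tolist())
r=least_squares(lambda q:(proj("scene",T([*q[:3]],q[3],0,L))-s).ravel(),[.453,.089,.324,.26]);print(r.x)
q=[.5798,.1225,.2787]
# point projections along left/right prong for kinks: local x,z grid
for y in(.04,-.04):
  print(proj("scene",T(q,.2625,.2,[[-.023,y,.022],[-.008,y,-.008],[.008,y,-.008],[.085,y,-.008]])).round(1).tolist())
  print(proj("scene",T(q,.2625,.0,[[-.023,y,.020],[-.008,y,-.008],[.008,y,-.008]])).round(1).tolist())
E
```

```text
0.32 [[-0.3, 1.7], [-0.3, 1.6]]
0.323 [[-0.3, 0.8], [-0.3, 0.7]]
0.326 [[-0.2, -0.0], [-0.3, -0.1]]
[0.45582738 0.08938394 0.32721996 0.26760353]
[[300.3, 173.5], [301.4, 183.9], [304.1, 187.1], [317.5, 203.1]]
[[299.4, 174.6], [301.6, 184.6], [304.4, 187.0]]
[[277.6, 179.9], [278.9, 190.5], [281.5, 193.8], [294.5, 210.4]]
[[276.8, 180.9], [279.1, 191.2], [281.8, 193.7]]
```

The bar's projection agrees within 1 px (yaw about 15°, z about 0.325). The lips are at scene (278,181) and (301,173.6), as fitted. Bar clearance over the lips is about 14 mm, so I'll bring it in from the tip by 131 mm.

Request:
send_rows:
  steps:
    - [1,0,3,0,0]
    - [1,0,6,0,0]
    - [1,0,9,0,0]
    - [1,0,10,0,0]
    - [1,0,10,0,0]
    - [1,0,10,0,0]
    - [1,0,10,0,0]
    - [1,0,10,0,0]
    - [1,0,10,0,0]
    - [1,0,10,0,0]
    - [1,0,10,0,0]
    - [1,0,10,0,0]
    - [1,0,9,0,0]
    - [1,0,7,0,0]
    - [1,0,4,0,0]
    - [1,0,3,0,0]
    - [1,0,0,0,0]
    - [1,0,0,0,0]

```text
t: 10.3
tool_pos: [0.5795, 0.1237, 0.3043]
tool_rot: [-180.0, 0.0, 105.0]
force: [-0.3, 0.5, -5.4]
opening: 0.0192
gripper_force: 59.0
```

```bash
python3 - <<'E'
from workcell import status, imaging
import cv2,numpy as np
s=status.state();print(s['joints'].round(1),s['tool_pos'],s['tool_rot'],s['opening'],s['force'],s['wrist_torque'])
a=imaging.snapshot("scene")
cv2.imwrite("pics/s5.png",a)
cv2.imwrite("pics/m5.png",cv2.resize(a[125:225,250:350],(600,600),interpolation=cv2.INTER_CUBIC))
E
```

```text
[ 28.7  28.3 -60.1  91.7  25.2  74.8 -20.1] [0.57953881 0.12369061 0.30431949] [-1.79983518e+02  8.91189764e-03  1.05030923e+02] 0.019214486051605063 [-0.29240598  0.53329532 -5.35500992] [ 0.00134934  0.02538327 -0.02046771]
```

View pics/m5.png

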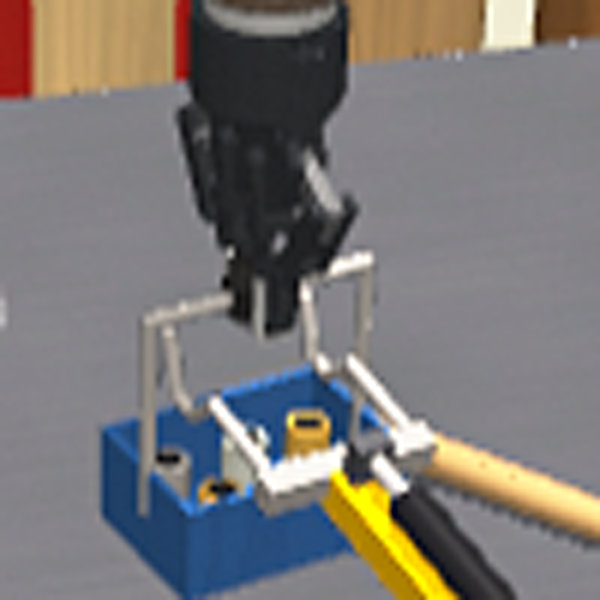

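```bash
python3 - <<'E'
from h import *
from scipy.optimize import least_squares
p=[.5795,.1237,.325]
print(proj("scene",T(p,.2625,0,[[0,0,0],[0,.063,0],[0,-.063,0],[.01,0,0],[0,.01,0],[0,0,.01]])).round(2).tolist())
print("meas", [250+148/6,125+320/6],[250+368/6,125+260/6])
E
```

```text
[[292.75, 173.39], [310.53, 168.44], [274.35, 178.52], [294.51, 174.87], [295.62, 172.6], [292.85, 170.46]]
meas [274.6666666666667, 178.33333333333334] [311.3333333333333, 168.33333333333334]
```

The bar sits over the notches: its corners at scene (274.7,178.3) and (311.3,168.3) match the prediction within 1 px. I'll lower it.

Request:
send_rows:
  steps:
    - [1,0,0,2,0]
    - [1,0,0,4,0]
    - [1,0,0,4,0]
    - [1,0,0,4,0]
    - [1,0,0,4,0]
    - [1,0,0,4,0]
    - [1,0,0,4,0]
    - [1,0,0,4,0]
    - [1,0,0,3,0]
    - [1,0,0,2,0]
    - [1,0,0,2,0]
    - [1,0,0,2,0]
    - [1,0,0,0,0]
    - [1,0,0,0,0]

```text
t: 11.75
tool_pos: [0.5799, 0.1238, 0.2654]
tool_rot: [180.0, -0.0, 105.0]
force: [0.3, 0.0, -3.6]
opening: 0.0194
gripper_force: 59.0
```

Request:
send_rows:
  steps:
    - [1,0,0,2,0]
    - [1,0,0,2,0]
    - [1,0,0,2,0]
    - [1,0,0,2,0]
    - [1,0,0,2,0]
    - [1,0,0,0,0]
    - [1,0,0,0,0]
    - [1,0,0,0,0]

```text
t: 12.55
tool_pos: [0.5799, 0.1238, 0.2555]
tool_rot: [180.0, 0.0, 105.0]
force: [0.0, 0.3, -3.7]
opening: 0.019
gripper_force: 59.2
```

Request:
send_rows:
  steps:
    - [1,0,-0.3,2,0]
    - [1,0,-0.3,2,0]
    - [1,0,-0.3,2,0]
    - [1,0,-0.3,2,0]
    - [1,0,-0.3,2,0]
    - [1,0,0,0,0]
    - [1,0,0,0,0]
    - [1,0,0,0,0]

```text
t: 13.35
tool_pos: [0.5784, 0.1234, 0.2454]
tool_rot: [180.0, 0.0, 105.0]
force: [1.6, -0.1, -2.8]
opening: 0.0196
gripper_force: 59.3
```

```bash
python3 - <<'E'
from workcell import status, imaging
import cv2,numpy as np
F=[]
for i in range(6):
    a=imaging.snapshot("scene");s=status.state();F.append(np.r_[s['force'],s['wrist_torque']])
print(np.mean(F,0).round(2),np.std(F,0).round(2),s['tool_pos'],s['tool_rot'],s['t'])
cv2.imwrite("pics/m6.png",cv2.resize(a[135:235,250:350],(600,600),interpolation=cv2.INTER_CUBIC))
E
```

```text
[ 0.54  0.02 -2.56  0.01 -0.15  0.01] [0.4  0.39 0.53 0.03 0.03 0.03] [0.57840479 0.12334027 0.24539018] [ 1.79990859e+02 -3.43344827e-04  1.05020647e+02] 13.65
```

View pics/m6.png

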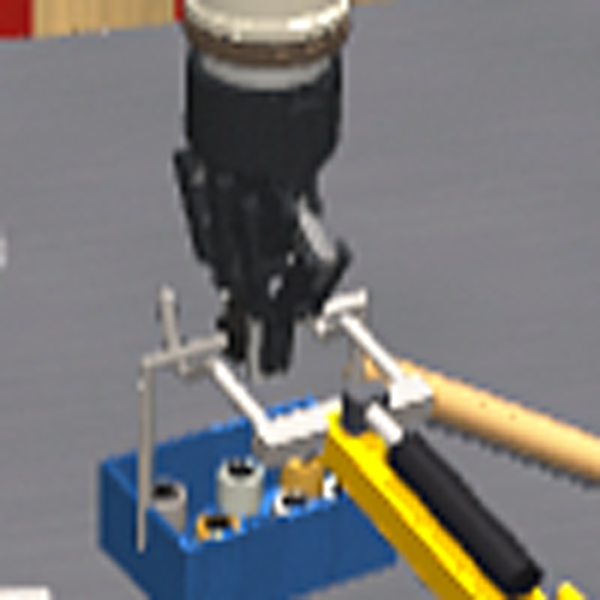

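The bar lies in both notches and the arm is sinking under the weight: about 13 mm so far, with about 2.5 N still on the gripper. I'll keep lowering slowly.

Request:
send_rows:
  steps:
    - [1,0,-0.2,1.5,0]
    - [1,0,-0.2,2,0]
    - [1,0,-0.2,2,0]
    - [1,0,-0.2,2,0]
    - [1,0,-0.2,2,0]
    - [1,0,-0.2,2,0]
    - [1,0,-0.2,2,0]
    - [1,0,-0.1,1.5,0]
    - [1,0,0,0,0]
    - [1,0,0,0,0]
    - [1,0,0,0,0]
    - [1,0,0,0,0]

```text
t: 14.85
tool_pos: [0.577, 0.123, 0.2304]
tool_rot: [180.0, 0.0, 105.0]
force: [1.9, -0.2, -2.4]
opening: 0.0193
gripper_force: 59.4
```

```bash
cat > m.py <<'E'
from workcell import status, imaging
import numpy as np
F=[]
for i in range(16):
    a=imaging.snapshot("scene");s=status.state();F.append(np.r_[s['force'],s['wrist_torque']])
print(np.mean(F,0).round(2),(np.std(F,0)/4).round(2),s['tool_pos'],s['tool_rot'],s['t'])
E
python3 m.py
```

```text
[ 0.55  0.47 -1.76  0.05 -0.18  0.01] [0.09 0.1  0.15 0.01 0.01 0.01] [0.57692347 0.12296216 0.2303139 ] [ 1.79996041e+02 -1.67755316e-03  1.05023064e+02] 15.65
```

Request:
send_rows:
  steps:
    - [1,0,-0.1,1.5,0]
    - [1,0,-0.1,2,0]
    - [1,0,-0.1,2,0]
    - [1,0,-0.1,2,0]
    - [1,0,-0.1,2,0]
    - [1,0,-0.1,2,0]
    - [1,0,-0.1,2,0]
    - [1,0,0,1.5,0]
    - [1,0,0,0,0]
    - [1,0,0,0,0]
    - [1,0,0,0,0]
    - [1,0,0,0,0]

```text
t: 16.85
tool_pos: [0.5763, 0.1228, 0.2154]
tool_rot: [180.0, 0.0, 105.0]
force: [0.9, -0.2, -0.4]
opening: 0.019
gripper_force: 59.6
```

```bash
python3 m.py
```

```text
[ 1.29  0.55 -0.25  0.09 -0.3   0.02] [0.09 0.13 0.17 0.01 0.01 0.01] [0.57630315 0.12283221 0.21535365] [ 1.79988356e+02 -4.82239263e-03  1.05024707e+02] 17.65
```

Request:
send_rows:
  steps:
    - [1,0,0.5,0.5,0]
    - [1,0,0.5,0.5,0]
    - [1,0,0.5,0.5,0]
    - [1,0,0.5,0.5,0]
    - [1,0,0,0,0]
    - [1,0,0,0,0]
    - [1,0,0,0,0]

```text
t: 18.35
tool_pos: [0.5781, 0.1232, 0.2133]
tool_rot: [-180.0, 0.0, 105.0]
force: [-2.5, -0.9, -1.3]
opening: 0.0191
gripper_force: 59.6
```

```bash
python3 m.py
```

```text
[-1.96 -0.55 -0.32 -0.15  0.37 -0.  ] [0.12 0.14 0.14 0.01 0.01 0.01] [0.57823043 0.12327714 0.21335875] [1.79990287e+02 2.94735659e-03 1.05022750e+02] 19.15
```

Request:
send_rows:
  steps:
    - [1,0,0,1,0]
    - [1,0,0,1,0]
    - [1,0,-0.4,0,0]
    - [1,0,-0.4,0,0]
    - [1,0,-0.3,0,0]
    - [1,0,0,0,0]
    - [1,0,0,0,0]
    - [1,0,0,0,0]
    - [1,0,0,0,0]

```text
t: 20.05
tool_pos: [0.5773, 0.1231, 0.2115]
tool_rot: [180.0, -0.0, 105.0]
force: [2.6, 0.9, 0.5]
opening: 0.0193
gripper_force: 59.7
```

```bash
python3 m.py
```

```text
[ 2.28  0.66 -0.04  0.11 -0.5   0.03] [0.15 0.15 0.1  0.01 0.01 0.01] [0.57701443 0.12306134 0.21130701] [-1.79995123e+02 -2.76911358e-03  1.05026294e+02] 20.85
```

Request:
send_rows:
  steps:
    - [1,0,0.3,0,0]
    - [1,0,0.3,0,0]
    - [1,0,0,0,0]
    - [1,0,0,0,0]
    - [1,0,0,0,0]

```text
t: 21.35
tool_pos: [0.5771, 0.1231, 0.2111]
tool_rot: [-179.9, 0.0, 105.0]
force: [-1.1, 0.2, 0.4]
opening: 0.0194
gripper_force: 59.7
```

```bash
python3 m.py; python3 - <<'E'
from workcell import imaging
import cv2
a=imaging.snapshot("scene")
cv2.imwrite("pics/m7.png",cv2.resize(a[140:240,250:350],(600,600),interpolation=cv2.INTER_CUBIC))
E
```

```text
[-1.88 -0.35 -0.01 -0.07  0.41 -0.01] [0.19 0.06 0.08 0.01 0.03 0.01] [0.57761751 0.12312297 0.21128755] [-1.79991998e+02  1.62437844e-03  1.05022903e+02] 22.15
```

View pics/m7.png

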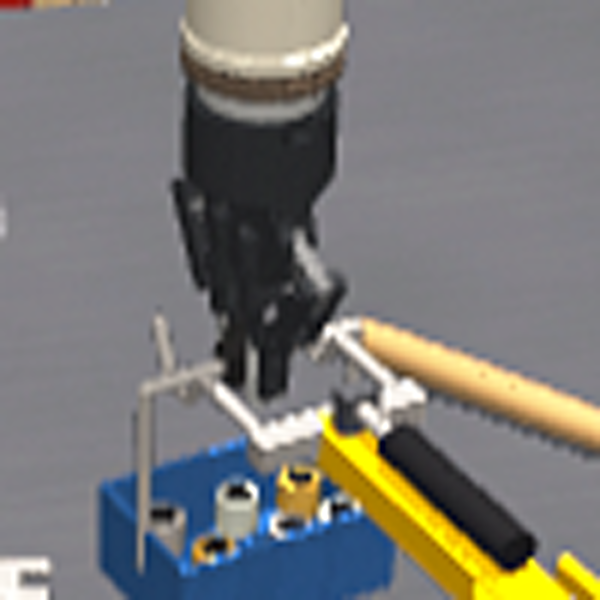

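The bar is in both notches (scene about (285,203)), the arm is nearly level and settled, and the vertical load on the gripper is about 0. I'll ease the small sideways friction, then let go.

Request:
send_rows:
  steps:
    - [1,0,-0.3,0,0]
    - [1,0,0,0,0]
    - [1,0,0,0,0]
    - [1,0,0,0,0]

```text
t: 22.6
tool_pos: [0.5776, 0.1231, 0.2114]
tool_rot: [180.0, -0.0, 105.0]
force: [-0.6, -0.3, -0.9]
opening: 0.0193
gripper_force: 59.6
```

```bash
python3 m.py
```

```text
[-0.44  0.04 -0.11 -0.03  0.11 -0.02] [0.2  0.13 0.14 0.01 0.02 0.01] [0.57755515 0.12311729 0.21139268] [ 1.79975465e+02 -7.07590779e-04  1.05024318e+02] 23.4
```

Request:
send_rows:
  steps:
    - [0.76,0,0,0,0]
    - [0.74,0,0,0,0]
    - [0.72,0,0,0,0]
    - [0.7,0,0,0,0]
    - [0.65,0,0,0,0]
    - [0.6,0,0,0,0]
    - [0.55,0,0,0,0]
    - [0.5,0,0,0,0]
    - [0.45,0,0,0,0]
    - [0.45,0,0,0,0]
    - [0.45,0,0,0,0]
    - [0.45,0,0,0,0]

```text
t: 24.6
tool_pos: [0.5774, 0.1231, 0.2113]
tool_rot: [180.0, 0.0, 105.0]
force: [-0.0, -0.2, 0.1]
opening: 0.0472
gripper_force: 0.0
```

```bash
python3 m.py; python3 - <<'E'
from workcell import imaging
import cv2
a=imaging.snapshot("scene")
cv2.imwrite("pics/m8.png",cv2.resize(a[140:240,250:350],(600,600),interpolation=cv2.INTER_CUBIC))
E
```

```text
[ 0.15  0.02  0.06 -0.   -0.01 -0.01] [0.12 0.13 0.12 0.01 0.01 0.01] [0.57737415 0.12309469 0.21131434] [1.79999397e+02 6.49903598e-05 1.05025376e+02] 25.4
```

View pics/m8.png

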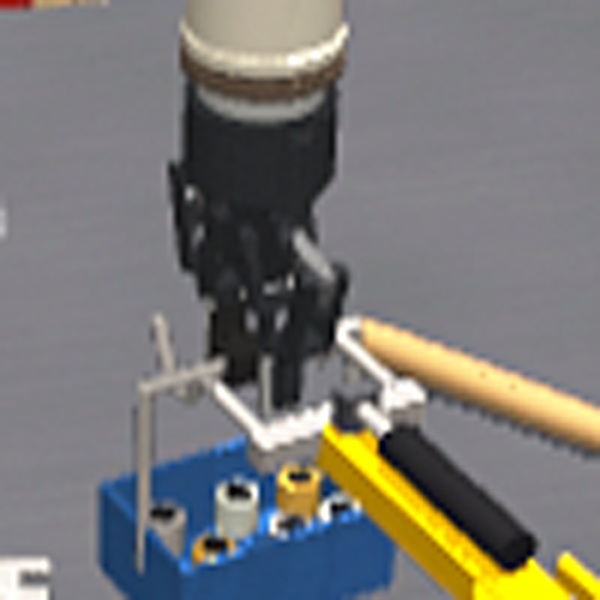

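The fingers are clear on both sides, the bar is still in the notches and nothing moved on release. I'll withdraw straight up.

Request:
send_rows:
  steps:
    - [0.45,0,0,-3,0]
    - [0.45,0,0,-6,0]
    - [0.45,0,0,-10,0]
    - [0.45,0,0,-15,0]
    - [0.45,0,0,-18,0]
    - [0.45,0,0,-18,0]
    - [0.45,0,0,-18,0]
    - [0.45,0,0,-12,0]
    - [0.45,0,0,-6,0]
    - [0.45,0,0,0,0]
    - [0.45,0,0,0,0]

```text
t: 26.55
tool_pos: [0.5771, 0.1229, 0.3168]
tool_rot: [-180.0, 0.0, 105.0]
force: [-0.7, 0.4, -0.8]
opening: 0.0472
gripper_force: 0.0
```

```bash
python3 m.py; python3 - <<'E'
from workcell import imaging
import cv2
a=imaging.snapshot("scene")
cv2.imwrite("pics/m9.png",cv2.resize(a[120:260,90:390],None,fx=2.6,fy=2.6,interpolation=cv2.INTER_CUBIC))
E
```

```text
[ 0.03 -0.18 -0.16  0.   -0.01 -0.01] [0.1  0.12 0.1  0.01 0.01 0.01] [0.57738427 0.12310419 0.31734356] [ 1.79996132e+02 -9.29300284e-05  1.05026175e+02] 27.35
```

View pics/m9.png

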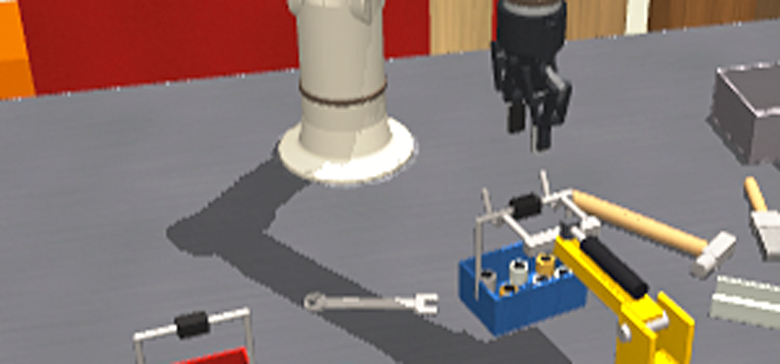

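The basket hangs level in both notches (sleeve at scene about (292,199)). The gripper is clear and the red basket, hammer and wrench have not moved.

```bash
python3 -c "
from workcell import bot
print(bot.hand_in())"
```

```text
the job is handed in; nothing more can be done
None
```

The blue basket (about 0.5 kg) hangs upright with its bar in both notches of the yellow fork; the arm had settled under its full weight before I let go, and the job was handed in with the gripper clear, at about 27 s.

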